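# Set the length stop of a saw block by its knurled wheel and slide the blank up to it

### The job

Set the saw block up for the next cut: with a fingertip, roll the knurled brass wheel until the gap has closed and the pointer of the stop stands level with the middle of the red band on the gauge rider, then push the wooden blank along the trough until its end is up against the stop. Move the stop only by the wheel, never by touching it. Nothing is to be pinched or picked up: keep the blank down in the trough, leave the rider as set, leave the tools lying round about alone, and take the hand away at the end.

Things in the scene. Friction and masses are not known exactly. Their poses are not given: they have to be found in the camera images.
- saw_block: Wooden saw block, fixed, 90 mm (its x) by 235 mm (its y), turned about z. Origin: on the mat, at the saw kerf, in the middle of the trough. Its y axis runs along the trough, away from the wheel; its x axis points across, to the back fence. At y -99 to -107 mm stands an aluminium end plate, 62 mm wide, its top 42 mm above the mat; the wheel is outside it.
- trough_end (a point): middle of the trough's open end, on its floor, at x 0, y +135 mm of the saw block. The floor is 16 mm above the mat and 36 mm wide (x -18 to +18 mm); on the -x side an aluminium rail 6 mm high above the floor (to x -33 mm), on the +x side a wooden fence 12 mm high (to x +37 mm). The trough is open and empty beyond the blank.
- wheel_hub (a point): centre of the knurled brass wheel, on its axis, 32 mm above the mat, at x 0, y -119 mm of the saw block. The wheel is 48 mm across, 14 mm thick; its axis lies level along the block's y; its highest point is 24 mm above this point and 14 mm above the end plate. It turns but does not travel; nothing stands outside it (-y).
- adjuster_wheel (a joint): angle of the wheel (rad). It grows when the top of the wheel is rolled towards the block's -x (towards the robot); each full turn in this sense brings the stop 20 mm along the block's +y (0.00318 m per rad); rolled the other way the stop goes back. It turns against a steady friction of about 4 N at the rim, so a fingertip should press with 6 to 15 N to carry it; it stays where it is left.
- stop_block: dark steel stop block with a brass face, 34 mm wide, 40 mm long, top 40 mm above the mat, sliding in the trough on the screw of the wheel. Origin 16 mm above the mat, 20 mm behind its face. Axes like those of the saw block. It does not give under a push of less than 25 N and is not to be touched by the robot.
- stop_face (a point): centre of the brass face of the stop, which looks along +y of the saw block to the blank, 27 mm above the mat; axes like those of the saw block
- pointer (a point): tip of the thin black pointer needle on the stop, over the white scale of the rail, 3.5 mm behind the stop face in y, 25 mm above the mat
- gauge_rider: white clip, 16 mm long, on the outer edge of the rail, with a red band 4 mm wide round its middle; it slides along the rail by a push of some 4 N but is already set and is not to be moved. At the start its band is 8 to 19 mm ahead (+y) of the pointer.
- gauge_mark (a point): middle of the red band on the rider's top. The pointer is set when it is level with this along the saw block's y, within the red band (2 mm either way).
- blank: loose wooden block, 34 mm (x) by 46 mm (y) by 22 mm high, lying in the trough, with its y along the trough; origin at the centre of its underside, its top 38 mm above the mat, so it stands 10 mm above the fence and 16 mm above the rail. It weighs under 0.1 kg.
- blank_end (a point): centre of the blank's end that faces the stop (23 mm from its middle)
- marker_red: white marker pen with red cap, 122 mm, lying on the mat in front of the saw block: leave alone
- tape_measure: yellow tape measure, 35x73x60 mm, behind the saw block: leave alone
- flat_file: flat file with wooden handle, 250 mm, lying behind the saw block: leave alone
There are look-alikes about, which are no part of the job. Leave any green or purple look-alike of the blank alone.

How it is judged:
On the way, in this order (a step that is already met when the one before it is completed fails the run):
1. the wheel has been rolled until the pointer is level with the red band (within 2 mm), the blank still well away from the stop (y of pointer in the frame of gauge_mark between -0.002 and 0.002 m and y of blank_end in the frame of stop_face above 0.01 m), for 0.3 s.
2. the blank has been pushed along the trough against the stop (within 2 mm) (y of blank_end in the frame of stop_face below 0.002 m), for 0.2 s.
At the end, for the whole second after the job is handed in: The pointer stands within 2 mm of the middle of the red band, and the blank lies flat in the trough, at rest, its end within 2 mm of the stop face (y of pointer in the frame of gauge_mark between -0.002 and 0.002 m and y of blank_end in the frame of stop_face between -0.002 and 0.002 m and x of blank in the frame of saw_block between -0.003 and 0.003 m and z of blank in the frame of saw_block below 0.0185 m and angle between blank's own z axis and vertical below 0.06 rad and linear speed of blank below 0.01 m/s); the robot touches nothing.
It fails at once if the stop is touched by the robot (over 1 N) instead of being moved by the wheel (contact force between any of the fingers, the arm and stop_block above 1 N).
It fails at once if the gauge rider is moved by more than 2 mm (distance of gauge_mark from where it was at the start of the episode above 0.002 m).
It fails at once if the blank is lifted or tipped in the trough (height (world z) of blank above 0.024 m or angle between blank's own z axis and vertical above 0.3 rad).
It fails at once if the marker, the tape measure or the file is moved by more than 15 mm (distance of any of marker_red, tape_measure, flat_file from where it was at the start of the episode above 0.015 m).
It also fails if it takes over 64 s, if anything falls off the work surface, if the arm or the gripper's body presses on something with over 40 N, if the wrist force passes 120 N, or if a joint passes its speed limit or range.

### The arm

A 6-joint arm with a two-finger parallel gripper is mounted at the origin on a cart in front of the work surface, level with it; the furniture and walls round the work are solid. World frame = base frame: x ahead of the robot, y to its left, z up, the work surface at z = 0. Lengths are in m, angles in rad, forces in N, time in s.
With the tool pointing down it reaches from about 0.3 to 0.775 m from the base axis. Payload 14.6 kg.
Tool frame: the origin (TCP) lies on the centre line of the jaws, within the pads' length; the fingertips stand ctrl.tcp_to_tips ahead of it and the grasp point (between the pads) lies 2 mm behind it (ctrl.tcp_to_tips is the distance from the TCP to the fingertips, in m); z points along the fingers, y is the line along which they close (so a half turn about z gives the same grasp; the last joint's range is limited). The gripper opens to 94 mm and grips with 3 to 60 N. Pads are 16 mm wide; open, the fingers measure 119 mm over their backs; the gripper's body (75 mm by 177 mm) begins 78 mm behind the grasp point.
Start: joints at [1.087, 0.3, 1.521, -0, 1.321, -0.067], TCP at [0.223, 0.503, 0.222] pointing down, gripper open.
Joint ranges: [-3.03, 3.03], [-0.79, 2.21], [0.23, 2.52], [-1.04, 4.18], [0, 3.07], [-2.55, 2.55]. Speed limits (rad/s): [2.22, 2.22, 2.57, 3.14, 3.14, 3.14].

### API

Orientations are given as [roll, pitch, yaw] about the fixed x, y, z axes, in that order (R = Rz(yaw) Ry(pitch) Rx(roll)).
In Python, from station import telemetry, viewer, hand_in, ctrl gives the robot as it stands.
- The arm moves only by the tool step_arm, never from a script. Its argument "plan" is a list of rows, each an object of numbers: "dx", "dy", "dz": the shift along the tool's x, y, z scaled (see below); "rx", "ry", "rz": the turn, a rotation vector about the tool's x, y, z scaled (see below); "claw": the closure, from 0 (fully open) to 1 (shut). In form: [{"dx": .., "dy": .., "dz": .., "rx": .., "ry": .., "rz": .., "claw": ..}, ...]. A call has 1 to 10 rows; each row shifts and turns the commanded pose from where the row before left it, along the tool's axes as they then stand; what a row does not reach is not made up. The controller multiplies each number of a shift by 0.1 m and each number of a turn by 90 degrees. A row lasts 1/10 s, in which the tool goes at most 50 mm and 8.59 degrees, less where a joint would pass 70% of its speed; a pose out of reach is approached as far as the arm can. A call with a number of a shift or a turn outside -1 to 1 is refused whole. A call with a gripper value outside its range is refused whole. The fingers move at their own pace and stop on an object; "grip_force" is the grip in N (left out, the last holds). Time passes only in rows, so rows that do not move let the fingers close. It gives the time, the measured TCP pose, the force, the opening and the grip force at its end, in the units of the state.
- telemetry.get_obs(): the state, without advancing time (a new reading comes with each control period).
- viewer.camera(name): name is "side" or "top"; returns a dict with "img" (400x640x3 uint8, red, green, blue), "z_map" (400x640 float32, m along the optical axis (not along the pixel's ray), 0 where there is no reading), "fx", "fy", "cx", "cy" (pixels), "dist" ([k1, k2, p1, p2, k3] as OpenCV has them; the pictures are not rectified), "R" (3x3) and "t" (3): a world point X has camera coordinates R X + t. Camera axes: x right, y down, z forward; pixel columns grow to the right and rows downward; lengths in m; the calibration is good to about 2 mm. A picture is of the moment at which its call begins.
- hand_in(): hands the job in; it is judged then, once.
Trained networks look in a picture, given as the dict that the camera call returned (one of the last four; its "shot" number tells which), for a name from the list of things; names that differ only in an ending like _2 or _b are one class to them, and where a whole thing is asked for, a point or a joint stands for the part that bears it (a point fixed in the world has none). Each returns a list of dicts, best first, with "score" (0 to 1); they miss things now and then, are a little off and sometimes report something else, mostly with a low value. They report only what shows in the picture. A call takes as long as a camera call. They do not tell look-alikes from the thing itself.
- viewer.recognise(target, picture): "rect" ([left, top, right, bottom] in pixels, round what is visible of it).
The state is a dict: "time_s": time; "qpos": joint angles; "joint_vel": joint speeds; "tau": joint torques, N m; "ee_pos": TCP position; "eef_rot": TCP orientation; "force": force on the tool from outside, world axes, zero at the start; "moment": the same for the moment, N m; "grip_width": finger opening in m; "grip_force": force on a finger pad.
Only numpy, scipy, OpenCV 4.12 (cv2) and the standard library are available. Lean on these libraries where they do the work, as an engineer would, in place of code of your own. Each camera call takes 0.05 s, during which the arm holds its last target. There are 200 camera calls.

## Working session

There is one attempt and no reset: what is moved stays moved. The work goes in short steps, Python scripts to look and compute and a tool call to move; the robot and the scene stay as the last step left them, time stands still between calls to the robot, and variables do not carry over. Pictures are saved under pics/ and viewed, at most 10 in all, crops included, and the job is handed in when it is done.

Besides the shell and the picture viewer there is one more tool, called after "Request:" as name(argument=value, ...) on one line, values as JSON. step_arm: Moves the arm, as the interface text tells. Shifts and turns lie within -1 to 1; 1 stands for 0.1 m of shift or 90 degrees of turn. Its arguments: {"type":"object","properties":{"plan":{"type":"array"},"grip_force":{"type":"number"}},"required":["plan"]}

```bash
mkdir -p pics
cat > h.py <<'E'
import numpy as np, cv2
from station import telemetry, viewer, hand_in, ctrl
def K(c): return np.array([[c['fx'],0,c['cx']],[0,c['fy'],c['cy']],[0,0,1.]]), np.array(c['dist'],float)
def unproj_z(c,uv,z):  # pixel on plane world z
    k,d=K(c); n=cv2.undistortPoints(np.array([[uv]],float),k,d)[0,0]
    R=np.array(c['R']);t=np.array(c['t']); o=-R.T@t; r=R.T@np.array([n[0],n[1],1]); return o+r*(z-o[2])/r[2]
def unproj_d(c,uv):
    k,d=K(c); n=cv2.undistortPoints(np.array([[uv]],float),k,d)[0,0]
    u,v=int(round(uv[0])),int(round(uv[1])); D=np.median(c['z_map'][v-1:v+2,u-1:u+2])
    R=np.array(c['R']);t=np.array(c['t']); return R.T@(np.array([n[0],n[1],1])*D-t)
def proj(c,X):
    k,d=K(c); R=np.array(c['R']);t=np.array(c['t'],float); return cv2.projectPoints(np.array(X,float).reshape(-1,3),cv2.Rodrigues(R)[0],t,k,d)[0].reshape(-1,2)
def save(c,name,box=None,s=1):
    im=c['img'][:,:,::-1]
    if box: im=im[box[1]:box[3],box[0]:box[2]]
    cv2.imwrite('pics/'+name,cv2.resize(im,None,fx=s,fy=s,interpolation=cv2.INTER_CUBIC))
E
python3 - <<'E'
from h import *
print(ctrl.tcp_to_tips, telemetry.get_obs())
for n in('top','side'):
    c=viewer.camera(n); save(c,n+'0.png'); R=np.array(c['R']);print(n,-R.T@np.array(c['t']),R.round(2).tolist(),c['fx'])
    np.save(n+'0.npy',c,allow_pickle=True)
    for t in('saw_block','adjuster_wheel','stop_block','gauge_rider','blank'):
        print(t,[( [round(float(x)) for x in r['rect']],round(r['score'],2)) for r in viewer.recognise(t,c)[:3]])
E
```

```text
0.017 {'time_s': 0.0, 'qpos': array([ 1.08739971e+00,  3.00467035e-01,  1.52159917e+00,  2.07634774e-06,
        1.32069527e+00, -6.66123119e-02]), 'joint_vel': array([-0.00065594,  0.00085231,  0.00131428, -0.00063235, -0.00039294,
       -0.00038194]), 'tau': array([ 6.63431565e-04, -5.31815815e+01, -3.52724719e+01,  7.09097763e-02,
        2.45465885e-02, -1.37201005e-04]), 'ee_pos': array([0.22254432, 0.5026923 , 0.2218809 ]), 'eef_rot': array([-3.14042656e+00, -7.98069074e-05,  2.72480779e+00]), 'force': array([-1.55744556,  0.14982874,  0.40104097]), 'moment': array([-0.00362654, -0.02110283,  0.01117303]), 'grip_force': 0.0, 'grip_width': 0.09441852914579824}
top [ 0.38322995 -0.02241829  0.90666011] [[-0.01, -1.0, -0.01], [-0.99, 0.01, -0.12], [0.12, 0.01, -0.99]] 458.4886165272814
saw_block [([286, 166, 428, 240], 0.69)]
adjuster_wheel [([400, 172, 426, 198], 0.85)]
stop_block [([377, 182, 402, 208], 0.85)]
gauge_rider [([376, 206, 385, 212], 0.62)]
blank [([326, 193, 349, 216], 0.95), ([421, 259, 447, 289], 0.75), ([264, 258, 294, 286], 0.71)]
side [ 0.14873082 -0.80595577  0.47837401] [[0.92, -0.4, 0.02], [-0.16, -0.4, -0.9], [0.37, 0.82, -0.43]] 409.70048994410377
saw_block [([282, 207, 381, 268], 0.61)]
adjuster_wheel [([353, 243, 380, 268], 0.89)]
stop_block [([338, 236, 362, 250], 0.74)]
gauge_rider []
blank [([305, 216, 330, 236], 0.86), ([244, 214, 261, 228], 0.61)]
```

```bash
ls pics
```

```text
side0.png
top0.png
```

View pics/top0.png

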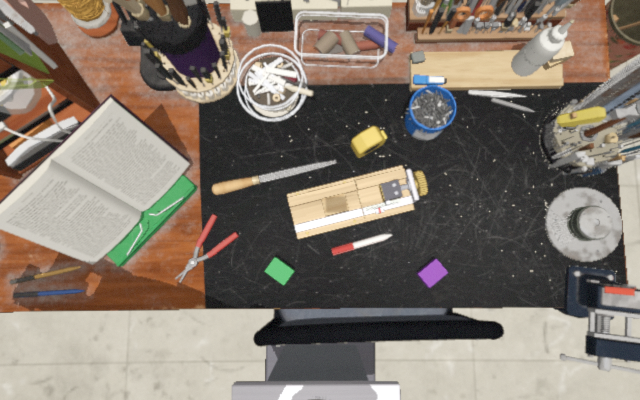

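View pics/side0.png

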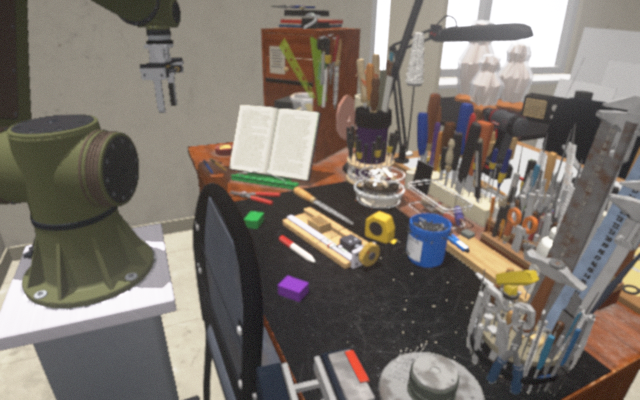

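The top view shows the block with the wheel at (420,182), stop (391,190), rider (380,209) and blank (337,204). In the side view the wheel is at (366,255). I'll zoom in on both.

Run:
```python
from h import *
for n,b in(('top',(280,155,440,250)),('side',(275,195,395,275))):
    c=np.load(n+'0.npy',allow_pickle=True).item(); save(c,n+'0z.png',b,5 if n=='top' else 6)
```

```text
(no output)
```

View pics/top0z.png

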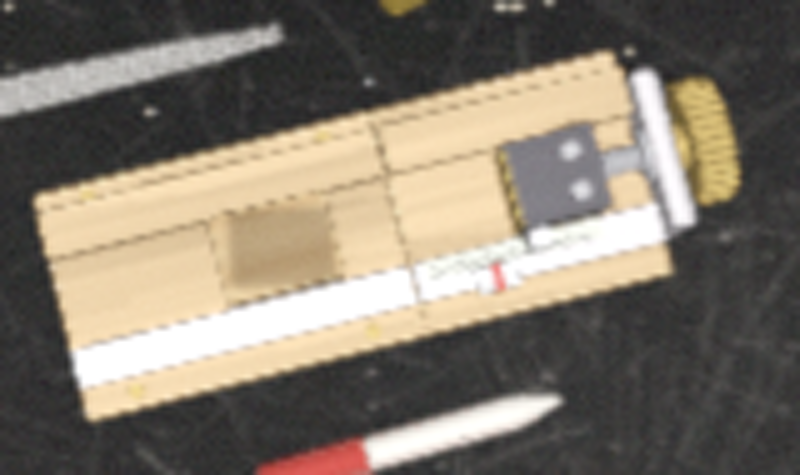

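View pics/side0z.png

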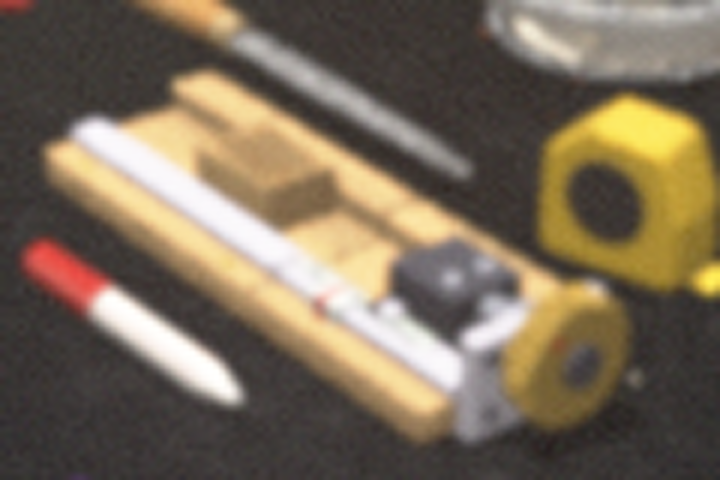

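The crops show it all clearly: kerf, rail ends, end plate, stop with pointer (white nib near top-crop (535,238)), and red band at top-crop (498,277). I'll fit the block pose from these points.

```bash
cat > fit.py <<'E'
from h import *
from scipy.optimize import least_squares
T=[((37,200),(37,135,28)),((72,352),(-18,135,22)),((83,388),(-33,135,22)),((612,54),(37,-99,28)),((668,240),(-33,-99,22)),((375,122),(37,0,28)),((413,268),(-18,0,22)),((632,74),(31,-99,42)),((655,72),(31,-107,42)),((695,222),(-31,-107,42)),((674,228),(-31,-99,42))]
S=[((72,133),(-33,135,22)),((97,118),(-18,135,22)),((173,82),(18,135,28)),((205,70),(37,135,28)),((455,388),(-33,-99,22)),((467,345),(-31,-107,42))]
cT=np.load('top0.npy',allow_pickle=True).item();cS=np.load('side0.npy',allow_pickle=True).item()
up=lambda P,o,s:np.array([((u+.5)/s-.5+o[0],(v+.5)/s-.5+o[1]) for u,v in P])
uT=up([a for a,_ in T],(280,155),5);uS=up([a for a,_ in S],(275,195),6)
X=lambda p,L:np.array([[p[0]+np.cos(p[2])*x-np.sin(p[2])*y,p[1]+np.sin(p[2])*x+np.cos(p[2])*y,z] for x,y,z in np.array(L,float)/1000])
def B(p,W): # world->block
    d=np.array(W)[:2]-p[:2];c,s=np.cos(p[2]),np.sin(p[2]);return np.array([c*d[0]+s*d[1],-s*d[0]+c*d[1],np.array(W)[2]])
if __name__=='__main__':
    fT=lambda p:(proj(cT,X(p,[b for _,b in T]))-uT).ravel()
    fS=lambda p:(proj(cS,X(p,[b for _,b in S]))-uS).ravel()
    p0=[.42,-.06,.2]
    for f,n in((fT,'T'),(fS,'S'),(lambda p:np.r_[fT(p),fS(p)],'both')):
        r=least_squares(f,p0,loss='soft_l1'); print(n,r.x.round(4),f(r.x).reshape(-1,2).round(1).tolist())
        if n=='T':pT=r.x
        if n=='S':pS=r.x
    np.save('pose.npy',r.x)
    mm=lambda p,c,uv,o,s,z:(B(p,unproj_z(c,up([uv],o,s)[0],z))*1000).round(1)
    a=(280,155);b=(275,195)
    for n,uv,z in(('band',(498,277),.024),('nib',(535,238),.025),('stopL',(505,148),.04),('stopLb',(527,222),.04),('blank r t',(330,208),.038),('blank l t',(228,215),.038),('wheel top out',(738,140),.056)): print('T',n,mm(pT,cT,uv,a,5,z))
    for n,uv,z in(('band',(323,303),.024),('nib',(390,306),.025)): print('S',n,mm(pS,cS,uv,b,6,z))
    print('rail h',unproj_d(cT,(330,220)),'blank h',unproj_d(cT,(336,204)), 'stop',unproj_d(cT,(389,187)))
    print('hub',X(r.x,[(0,-119,56),(0,68,38)]))
E
python3 fit.py
```

```text
T [ 0.5012 -0.0886  0.2406] [[0.1, 2.1], [0.0, -0.6], [-0.4, -0.3], [1.9, 2.1], [-0.2, -0.1], [0.0, 0.8], [-0.6, -0.8], [0.0, -0.4], [-0.5, -1.0], [0.2, 0.1], [0.3, -0.0]]
S [ 0.4976 -0.0882  0.2432] [[-0.6, -0.7], [0.3, 0.2], [-0.3, 0.2], [0.5, 0.3], [-0.9, -0.1], [1.0, 0.0]]
both [ 0.5002 -0.0884  0.2451] [[-0.0, 2.9], [0.0, 0.2], [-0.3, 0.5], [1.7, 2.4], [-0.3, 0.1], [-0.2, 1.3], [-0.7, -0.3], [-0.2, -0.1], [-0.8, -0.7], [0.1, 0.4], [0.2, 0.2], [0.4, -0.8], [1.3, 0.1], [0.6, 0.1], [1.4, 0.2], [0.4, -0.4], [2.3, -0.2]]
T band [-31.3 -31.5  24. ]
T nib [-20.2 -49.2  25. ]
T stopL [ 14.7 -44.7  40. ]
T stopLb [-14.9 -45.4  40. ]
T blank r t [ 8.9 25.8 38. ]
T blank l t [15.9 64.3 38. ]
T wheel top out [  -5.8 -127.4   56. ]
S band [-35.7 -33.8  24. ]
S nib [-18.8 -50.6  25. ]
rail h [ 0.45969658 -0.0314339   0.0215234 ] blank h [ 0.48880583 -0.04294942  0.03814801] stop [ 0.52043919 -0.14422645  0.04111434]
hub [[ 0.5291016  -0.20385174  0.056     ]
 [ 0.48372278 -0.02244126  0.038     ]]
```

Request:
step_arm(plan=[{"rz": 0.083, "claw": 1}, {"rz": 0.083, "claw": 1}, {"rz": 0.083, "claw": 1}, {"rz": 0.083, "claw": 1}, {"rz": 0.083, "claw": 1}, {"rz": 0.083, "claw": 1}, {"rz": 0.083, "claw": 1}, {"dx": -0.4, "dy": 0.08, "claw": 1}, {"dx": -0.45, "dy": 0.08, "claw": 1}, {"dx": -0.45, "dy": 0.08, "claw": 1}], grip_force=20)

```text
$.plan[0]: bad value
```

Request:
step_arm(plan=[{"dx": -0.45, "dy": 0.08, "claw": 1}, {"dx": -0.45, "dy": 0.08, "claw": 1}, {"dx": -0.45, "dy": 0.08, "claw": 1}, {"dx": -0.45, "dy": 0.08, "claw": 1}, {"dx": -0.45, "dy": 0.08, "claw": 1}, {"dx": -0.45, "dy": 0.08, "claw": 1}, {"dx": -0.45, "dy": 0.08, "claw": 1}, {"dx": -0.45, "dy": 0.08, "claw": 1}, {"dx": -0.45, "dy": 0.08, "claw": 1}, {"dx": -0.45, "dy": 0.08, "claw": 1}])

```text
$.plan[0]: bad value
```

```bash
cat > st.py <<'E'
from fit import *
p=np.array([.5008,-.0885,.242])
def st():
    o=telemetry.get_obs();b=B(p,o['ee_pos'])*1000
    print('t',round(o['time_s'],2),'block mm',b.round(1),'tip z',round(b[2]-17,1),'rot',o['eef_rot'].round(3),'F',o['force'].round(1),'w',round(o['grip_width'],3),'q',o['qpos'].round(2))
if __name__=='__main__':
    st()
    for q in((430,108),(368,141),(420,182)): print(unproj_d(cT,q).round(3))
E
python3 st.py
```

```text
t 0.6 block mm [-128.3  640.8  222.4] tip z 205.4 rot [ 3.142 -0.     2.725] F [-0.4  0.1  0.8] w 0.094 q [ 1.09  0.3   1.52  0.    1.32 -0.07]
[ 0.662 -0.218  0.08 ]
[ 0.606 -0.104  0.06 ]
[ 0.527 -0.2    0.056]
```

Request:
step_arm(plan=[{"dx": 0, "dy": 0, "dz": 0, "rx": 0, "ry": 0, "rz": 0.083, "claw": 1}, {"dx": 0, "dy": 0, "dz": 0, "rx": 0, "ry": 0, "rz": 0.083, "claw": 1}, {"dx": 0, "dy": 0, "dz": 0, "rx": 0, "ry": 0, "rz": 0.083, "claw": 1}, {"dx": 0, "dy": 0, "dz": 0, "rx": 0, "ry": 0, "rz": 0.083, "claw": 1}, {"dx": 0, "dy": 0, "dz": 0, "rx": 0, "ry": 0, "rz": 0.083, "claw": 1}, {"dx": 0, "dy": 0, "dz": 0, "rx": 0, "ry": 0, "rz": 0.083, "claw": 1}, {"dx": 0, "dy": 0, "dz": 0, "rx": 0, "ry": 0, "rz": 0.083, "claw": 1}, {"dx": -0.4, "dy": 0.08, "dz": 0, "rx": 0, "ry": 0, "rz": 0, "claw": 1}, {"dx": -0.45, "dy": 0.08, "dz": 0, "rx": 0, "ry": 0, "rz": 0, "claw": 1}, {"dx": -0.45, "dy": 0.08, "dz": 0, "rx": 0, "ry": 0, "rz": 0, "claw": 1}], grip_force=20)

```text
time_s: 1.6
ee_pos: [0.2772, 0.381, 0.2223]
eef_rot: [-3.142, 0.0, 1.813]
force: [0.4, 0.4, 0.7]
grip_width: 0.0176
grip_force: 0.0
```

Request:
step_arm(plan=[{"dx": -0.45, "dy": 0.08, "dz": 0, "rx": 0, "ry": 0, "rz": 0, "claw": 1}, {"dx": -0.45, "dy": 0.08, "dz": 0, "rx": 0, "ry": 0, "rz": 0, "claw": 1}, {"dx": -0.45, "dy": 0.08, "dz": 0, "rx": 0, "ry": 0, "rz": 0, "claw": 1}, {"dx": -0.45, "dy": 0.08, "dz": 0, "rx": 0, "ry": 0, "rz": 0, "claw": 1}, {"dx": -0.45, "dy": 0.08, "dz": 0, "rx": 0, "ry": 0, "rz": 0, "claw": 1}, {"dx": -0.45, "dy": 0.08, "dz": 0, "rx": 0, "ry": 0, "rz": 0, "claw": 1}, {"dx": -0.45, "dy": 0.08, "dz": 0, "rx": 0, "ry": 0, "rz": 0, "claw": 1}, {"dx": -0.45, "dy": 0.08, "dz": 0, "rx": 0, "ry": 0, "rz": 0, "claw": 1}, {"dx": -0.45, "dy": 0.08, "dz": 0, "rx": 0, "ry": 0, "rz": 0, "claw": 1}, {"dx": -0.45, "dy": 0.08, "dz": 0, "rx": 0, "ry": 0, "rz": 0, "claw": 1}])

```text
time_s: 2.6
ee_pos: [0.4627, -0.0374, 0.2227]
eef_rot: [3.141, 0.0, 1.812]
force: [0.2, 0.9, 0.0]
grip_width: 0.0004
grip_force: 0.0
```

Request:
step_arm(plan=[{"dx": -0.45, "dy": 0.08, "dz": 0, "rx": 0, "ry": 0, "rz": 0, "claw": 1}, {"dx": -0.45, "dy": 0.08, "dz": 0.2, "rx": 0, "ry": 0, "rz": 0, "claw": 1}, {"dx": -0.45, "dy": 0.08, "dz": 0.3, "rx": 0, "ry": 0, "rz": 0, "claw": 1}, {"dx": -0.4, "dy": 0.1, "dz": 0.4, "rx": 0, "ry": 0, "rz": 0, "claw": 1}, {"dx": 0, "dy": 0, "dz": 0.2, "rx": 0, "ry": 0, "rz": 0, "claw": 1}, {"dx": 0, "dy": 0, "dz": 0, "rx": 0, "ry": 0, "rz": 0, "claw": 1}, {"dx": 0, "dy": 0, "dz": 0, "rx": 0, "ry": 0, "rz": 0, "claw": 1}])

```text
time_s: 3.3
ee_pos: [0.5332, -0.1887, 0.1209]
eef_rot: [3.141, 0.0, 1.812]
force: [1.1, -0.2, 0.9]
grip_width: 0.0005
grip_force: 0.0
```

Run:
```python
from st import *
st()
c=viewer.camera('top'); save(c,'top1z.png',(280,130,440,250),5)
```

```text
t 3.3 block mm [   7.4 -105.   120.9] tip z 103.9 rot [3.141 0.    1.812] F [ 1.1 -0.2  0.9] w 0.0 q [-0.4   0.44  1.58  0.    1.12 -0.65]
```

View pics/top1z.png

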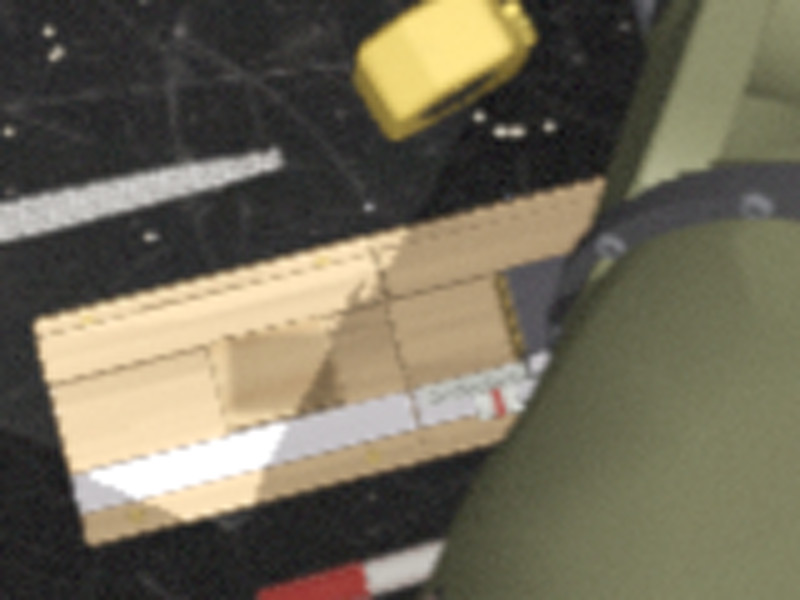

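The view shows the arm over the wheel. The stop face edge (top-crop (510,300)) and the red band (500,403) are still visible, so I can check in place. Next I'll move over the wheel and feel for contact.

Request:
step_arm(plan=[{"dx": -0.16, "dy": 0.03, "dz": 0.2, "rx": 0, "ry": 0, "rz": 0, "claw": 1}, {"dx": 0, "dy": 0, "dz": 0.2, "rx": 0, "ry": 0, "rz": 0, "claw": 1}, {"dx": 0, "dy": 0, "dz": 0.05, "rx": 0, "ry": 0, "rz": 0, "claw": 1}, {"dx": 0, "dy": 0, "dz": 0.0, "rx": 0, "ry": 0, "rz": 0, "claw": 1}, {"dx": 0, "dy": 0, "dz": 0.02, "rx": 0, "ry": 0, "rz": 0, "claw": 1}, {"dx": 0, "dy": 0, "dz": 0.01, "rx": 0, "ry": 0, "rz": 0, "claw": 1}, {"dx": 0, "dy": 0, "dz": 0.0, "rx": 0, "ry": 0, "rz": 0, "claw": 1}])

```text
time_s: 4.05
ee_pos: [0.54, -0.2037, 0.0728]
eef_rot: [3.141, 0.001, 1.812]
force: [0.2, 0.1, -0.2]
grip_width: 0.0007
grip_force: 0.0
```

```bash
python3 -c "
from st import *
st()"
```

```text
t 4.05 block mm [  10.4 -121.3   72.8] tip z 55.8 rot [3.141e+00 1.000e-03 1.812e+00] F [ 0.2  0.1 -0.2] w 0.001 q [-0.42  0.52  1.58 -0.    1.04 -0.67]
```

Request:
step_arm(plan=[{"dx": 0, "dy": 0, "dz": 0.005, "rx": 0, "ry": 0, "rz": 0, "claw": 1}, {"dx": 0, "dy": 0, "dz": 0.0, "rx": 0, "ry": 0, "rz": 0, "claw": 1}])

```text
time_s: 4.25
ee_pos: [0.5398, -0.2037, 0.0719]
eef_rot: [3.141, 0.0, 1.812]
force: [0.4, 0.2, -0.4]
grip_width: 0.0009
grip_force: 0.0
```

Request:
step_arm(plan=[{"dx": 0, "dy": 0, "dz": 0.005, "rx": 0, "ry": 0, "rz": 0, "claw": 1}, {"dx": 0, "dy": 0, "dz": 0.0, "rx": 0, "ry": 0, "rz": 0, "claw": 1}])

```text
time_s: 4.45
ee_pos: [0.5398, -0.2038, 0.0713]
eef_rot: [3.141, 0.0, 1.812]
force: [0.1, 0.3, 1.1]
grip_width: 0.0004
grip_force: 0.6
```

Request:
step_arm(plan=[{"dx": 0, "dy": 0, "dz": 0.005, "rx": 0, "ry": 0, "rz": 0, "claw": 1}, {"dx": 0, "dy": 0, "dz": 0.0, "rx": 0, "ry": 0, "rz": 0, "claw": 1}])

```text
time_s: 4.65
ee_pos: [0.54, -0.2038, 0.0711]
eef_rot: [3.141, 0.0, 1.812]
force: [-1.3, 1.2, 5.1]
grip_width: 0.0002
grip_force: 2.3
```

Request:
step_arm(plan=[{"dx": 0, "dy": 0, "dz": 0.006, "rx": 0, "ry": 0, "rz": 0, "claw": 1}, {"dx": 0, "dy": -0.03, "dz": 0.0, "rx": 0, "ry": 0, "rz": 0, "claw": 1}, {"dx": 0, "dy": -0.03, "dz": 0.0, "rx": 0, "ry": 0, "rz": 0, "claw": 1}])

```text
time_s: 4.95
ee_pos: [0.536, -0.2051, 0.0719]
eef_rot: [3.136, 0.002, 1.812]
force: [7.9, 5.5, 15.0]
grip_width: 0.0007
grip_force: 7.3
```

Request:
step_arm(plan=[{"dx": 0, "dy": -0.04, "dz": 0.0, "rx": 0, "ry": 0, "rz": 0, "claw": 1}, {"dx": 0, "dy": -0.04, "dz": 0.0, "rx": 0, "ry": 0, "rz": 0, "claw": 1}])

```text
time_s: 5.15
ee_pos: [0.5281, -0.207, 0.0725]
eef_rot: [3.136, 0.002, 1.812]
force: [1.6, 5.2, 17.4]
grip_width: 0.0002
grip_force: 8.6
```

Request:
step_arm(plan=[{"dx": 0, "dy": -0.04, "dz": 0.0, "rx": 0, "ry": 0, "rz": 0, "claw": 1}, {"dx": 0, "dy": -0.03, "dz": 0.0, "rx": 0, "ry": 0, "rz": 0, "claw": 1}, {"dx": 0, "dy": 0, "dz": 0.0, "rx": 0, "ry": 0, "rz": 0, "claw": 1}])

```text
time_s: 5.45
ee_pos: [0.5199, -0.2091, 0.071]
eef_rot: [3.14, 0.001, 1.812]
force: [0.1, -0.2, 8.7]
grip_width: 0.0005
grip_force: 4.6
```

Run:
```python
from st import *
st()
c=viewer.camera('top'); np.save('top2.npy',c,allow_pickle=True); save(c,'top2z.png',(360,165,420,215),13)
```

```text
t 5.45 block mm [ -10.3 -121.7   71. ] tip z 54.0 rot [3.140e+00 1.000e-03 1.812e+00] F [ 0.1 -0.2  8.7] w 0.001 q [-0.45  0.49  1.64  0.    1.01 -0.69]
```

View pics/top2z.png

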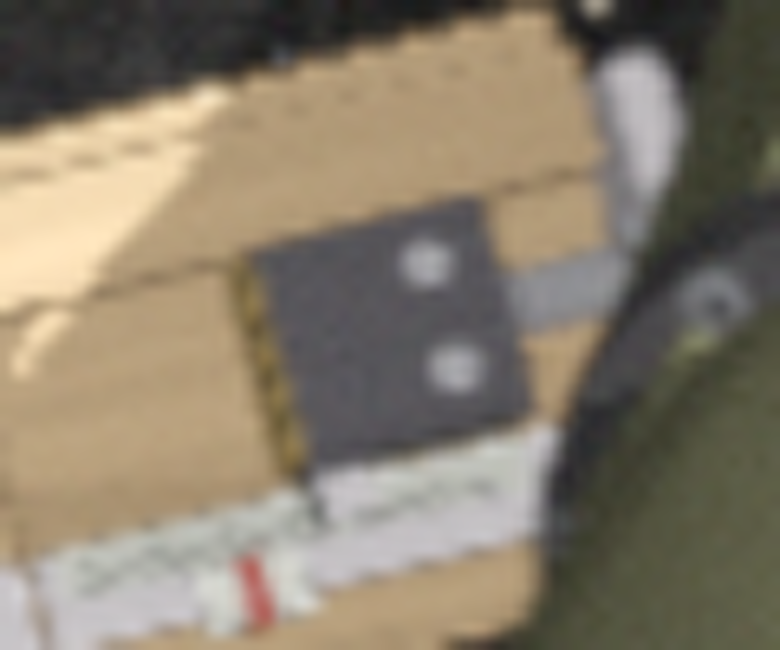

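Zoomed view: pointer needle at crop (318,505), red band centre (256,592), brass face edge from (235,265) to (290,470). The stop has moved closer. Now the numbers.

```bash
cat > me.py <<'E'
from st import *
def m(c,uv,o,s,z): return (B(p,unproj_z(c,up([uv],o,s)[0],z))*1000).round(1)
def red(c,box=(360,195,400,225)):
    im=c['img'][box[1]:box[3],box[0]:box[2]].astype(float); w=np.clip(im[...,0]-1.3*np.maximum(im[...,1],im[...,2])-10,0,None)
    v,u=np.mgrid[box[1]:box[3],box[0]:box[2]]; return (u*w).sum()/w.sum(),(v*w).sum()/w.sum()
E
python3 - <<'E'
from me import *
c=np.load('top2.npy',allow_pickle=True).item();o=(360,165)
for n,uv,z in(('ptr top',(315,480),.025),('ptr tip',(321,515),.025),('faceA',(235,265),.04),('faceB',(290,470),.04),('darkA',(252,255),.04),('darkB',(310,462),.04),('rearA',(487,197),.04),('rearB',(528,410),.04)): print(n,m(c,uv,o,13,z))
for cc in(cT,c):
    r=red(cc);print(r,(B(p,unproj_z(cc,r,.024))*1000).round(1))
E
```

```text
ptr top [-17.2 -44.4  25. ]
ptr tip [-22.5 -43.9  25. ]
faceA [ 15.1 -39.   40. ]
faceB [-16.3 -38.9  40. ]
darkA [ 15.9 -41.8  40. ]
darkB [-15.8 -42.1  40. ]
rearA [ 15.7 -77.5  40. ]
rearB [-16.3 -74.9  40. ]
(np.float64(379.31206896551726), np.float64(209.92988505747127)) [-30.9 -31.9  24. ]
(np.float64(379.3561128526646), np.float64(210.13793103448276)) [-31.3 -31.9  24. ]
```

```bash
cat >> me.py <<'E'
def rect(c,xs,ys,z):
    g=X(p,[(x,y,z) for x in xs for y in ys]); q=proj(c,g).astype(np.float32).reshape(len(xs),len(ys),2)
    return cv2.remap(c['img'],q[...,0],q[...,1],cv2.INTER_CUBIC).astype(float)
E
python3 - <<'E'
from me import *
c2=np.load('top2.npy',allow_pickle=True).item()
ys=np.arange(-60,-20,1.)
for n,c in(('0',cT),('2',c2)):
    print(n,'ptr rows'); 
    for x in(-19,-21,-23,-25): print(x,[int(v) for v in rect(c,[x],np.arange(-58,-26,1.),25)[0].mean(1)])
    a=rect(c,np.arange(-10,11,2.),np.arange(-52,-32,1.),40).mean(0); print('face r,b',[(int(v[0]),int(v[2])) for v in a])
    a=rect(c,np.arange(-10,11,2.),np.arange(-92,-70,1.),40).mean(0); print('rear',[int(v[0]) for v in a])
E
```

```text
0 ptr rows
-19 [230, 235, 244, 254, 255, 255, 255, 255, 254, 248, 218, 177, 149, 160, 185, 208, 228, 236, 241, 244, 238, 230, 225, 227, 232, 237, 236, 232, 225, 224, 225, 228]
-21 [252, 252, 251, 252, 254, 255, 255, 255, 255, 253, 238, 199, 171, 187, 224, 244, 245, 242, 236, 238, 244, 248, 251, 252, 251, 247, 242, 236, 232, 236, 242, 247]
-23 [221, 217, 219, 230, 239, 243, 239, 235, 231, 220, 204, 189, 183, 196, 219, 235, 237, 236, 228, 225, 231, 236, 234, 230, 226, 226, 230, 232, 226, 228, 233, 237]
-25 [230, 234, 233, 228, 223, 221, 220, 221, 221, 220, 210, 202, 200, 209, 222, 233, 236, 234, 232, 235, 238, 235, 220, 204, 190, 183, 181, 187, 201, 215, 221, 213]
face r,b [(129, 133), (130, 133), (130, 134), (130, 134), (130, 134), (133, 134), (142, 133), (154, 128), (164, 117), (164, 100), (152, 85), (153, 89), (181, 116), (213, 147), (235, 169), (245, 179), (246, 179), (245, 179), (245, 179), (245, 180)]
rear [191, 204, 212, 213, 213, 212, 211, 210, 211, 209, 208, 202, 185, 161, 141, 131, 129, 130, 134, 144, 156, 168]
2 ptr rows
-19 [175, 181, 188, 195, 196, 192, 192, 196, 195, 192,
[... 240 characters left out ...]
 185, 181, 176, 171, 175, 181, 186]
-23 [166, 166, 169, 175, 178, 178, 177, 176, 175, 178, 186, 189, 185, 163, 136, 131, 151, 167, 165, 165, 171, 176, 174, 169, 166, 167, 172, 173, 167, 167, 172, 175]
-25 [170, 175, 174, 170, 164, 161, 160, 163, 166, 172, 180, 184, 176, 167, 160, 159, 163, 169, 172, 177, 183, 185, 178, 169, 163, 160, 153, 149, 156, 168, 175, 172]
face r,b [(87, 91), (87, 91), (88, 91), (88, 91), (88, 91), (88, 90), (88, 90), (88, 90), (90, 89), (98, 87), (110, 82), (120, 75), (122, 67), (120, 64), (128, 74), (148, 92), (167, 109), (179, 120), (183, 124), (182, 123)]
rear [121, 128, 133, 137, 143, 149, 154, 157, 159, 159, 160, 160, 158, 153, 144, 127, 107, 92, 87, 86, 88, 93]
```

Request:
step_arm(plan=[{"dx": 0, "dy": 0, "dz": -0.1, "rx": 0, "ry": 0, "rz": 0, "claw": 1}, {"dx": 0.005, "dy": 0.21, "dz": 0.0, "rx": 0, "ry": 0, "rz": 0, "claw": 1}, {"dx": 0, "dy": 0, "dz": 0.07, "rx": 0, "ry": 0, "rz": 0, "claw": 1}, {"dx": 0, "dy": 0, "dz": 0.027, "rx": 0, "ry": 0, "rz": 0, "claw": 1}, {"dx": 0, "dy": 0, "dz": 0, "rx": 0, "ry": 0, "rz": 0, "claw": 1}, {"dx": 0, "dy": -0.05, "dz": 0, "rx": 0, "ry": 0, "rz": 0, "claw": 1}, {"dx": 0, "dy": -0.05, "dz": 0, "rx": 0, "ry": 0, "rz": 0, "claw": 1}, {"dx": 0, "dy": -0.05, "dz": 0, "rx": 0, "ry": 0, "rz": 0, "claw": 1}, {"dx": 0, "dy": -0.06, "dz": 0, "rx": 0, "ry": 0, "rz": 0, "claw": 1}, {"dx": 0, "dy": 0, "dz": 0, "rx": 0, "ry": 0, "rz": 0, "claw": 1}])

```text
time_s: 6.5
ee_pos: [0.5187, -0.2086, 0.071]
eef_rot: [3.141, 0.001, 1.812]
force: [-1.0, -0.7, 9.4]
grip_width: 0.0005
grip_force: 4.9
```

```bash
cat >> me.py <<'E'
def gap(c):
    yy=np.arange(-60,-26,.25); a=rect(c,np.arange(-23,-18.5,.5),yy,25).mean(2).mean(0)
    d=cv2.GaussianBlur(a[None],(0,0),12)[0]-cv2.GaussianBlur(a[None],(0,0),2)[0]; i=d.argmax(); w=np.clip(d[i-6:i+7],0,None)
    r=red(c); rb=B(p,unproj_z(c,r,.024))*1000; y=(yy[i-6:i+7]*w).sum()/w.sum()
    f=rect(c,np.arange(-10,11,2.),np.arange(-60,-15,.5),40).mean((0,2)); fe=np.arange(-60,-15,.5)[np.gradient(f).argmax()]
    print('ptr',round(y,2),'band',rb.round(2),'gap',round(rb[1]-y,2),'face',fe)
E
python3 - <<'E'
from me import *
st()
gap(cT);gap(np.load('top2.npy',allow_pickle=True).item());gap(viewer.camera('top'))
E
```

```text
t 6.5 block mm [ -11.4 -120.9   71. ] tip z 54.0 rot [3.141e+00 1.000e-03 1.812e+00] F [-1.  -0.7  9.4] w 0.0 q [-0.45  0.49  1.64 -0.    1.01 -0.69]
ptr -45.94 band [-30.93 -31.92  24.  ] gap 14.03 face -40.0
ptr -43.4 band [-31.34 -31.89  24.  ] gap 11.51 face -37.0
ptr -40.74 band [-31.32 -31.88  24.  ] gap 8.85 face -34.5
```

Request:
step_arm(plan=[{"dx": 0, "dy": 0, "dz": -0.1, "rx": 0, "ry": 0, "rz": 0, "claw": 1}, {"dx": 0, "dy": 0.21, "dz": 0.0, "rx": 0, "ry": 0, "rz": 0, "claw": 1}, {"dx": 0, "dy": 0, "dz": 0.07, "rx": 0, "ry": 0, "rz": 0, "claw": 1}, {"dx": 0, "dy": 0, "dz": 0.03, "rx": 0, "ry": 0, "rz": 0, "claw": 1}, {"dx": 0, "dy": 0, "dz": 0, "rx": 0, "ry": 0, "rz": 0, "claw": 1}, {"dx": 0, "dy": -0.05, "dz": 0, "rx": 0, "ry": 0, "rz": 0, "claw": 1}, {"dx": 0, "dy": -0.05, "dz": 0, "rx": 0, "ry": 0, "rz": 0, "claw": 1}, {"dx": 0, "dy": -0.05, "dz": 0, "rx": 0, "ry": 0, "rz": 0, "claw": 1}, {"dx": 0, "dy": -0.06, "dz": 0, "rx": 0, "ry": 0, "rz": 0, "claw": 1}, {"dx": 0, "dy": 0, "dz": 0, "rx": 0, "ry": 0, "rz": 0, "claw": 1}])

```text
time_s: 7.55
ee_pos: [0.5185, -0.2086, 0.0709]
eef_rot: [3.141, 0.0, 1.812]
force: [-1.9, -0.0, 10.1]
grip_width: 0.0005
grip_force: 4.9
```

Request:
step_arm(plan=[{"dx": 0, "dy": 0, "dz": -0.1, "rx": 0, "ry": 0, "rz": 0, "claw": 1}, {"dx": 0, "dy": 0.21, "dz": 0.0, "rx": 0, "ry": 0, "rz": 0, "claw": 1}, {"dx": 0, "dy": 0, "dz": 0.07, "rx": 0, "ry": 0, "rz": 0, "claw": 1}, {"dx": 0, "dy": 0, "dz": 0.03, "rx": 0, "ry": 0, "rz": 0, "claw": 1}, {"dx": 0, "dy": 0, "dz": 0, "rx": 0, "ry": 0, "rz": 0, "claw": 1}, {"dx": 0, "dy": -0.05, "dz": 0, "rx": 0, "ry": 0, "rz": 0, "claw": 1}, {"dx": 0, "dy": -0.05, "dz": 0, "rx": 0, "ry": 0, "rz": 0, "claw": 1}, {"dx": 0, "dy": -0.05, "dz": 0, "rx": 0, "ry": 0, "rz": 0, "claw": 1}, {"dx": 0, "dy": -0.06, "dz": 0, "rx": 0, "ry": 0, "rz": 0, "claw": 1}, {"dx": 0, "dy": 0, "dz": 0, "rx": 0, "ry": 0, "rz": 0, "claw": 1}])

```text
time_s: 8.55
ee_pos: [0.5184, -0.2087, 0.0709]
eef_rot: [3.141, 0.0, 1.812]
force: [-2.5, -0.2, 9.0]
grip_width: 0.0004
grip_force: 5.0
```

Run:
```python
from me import *
st()
gap(viewer.camera('top'))
```

```text
t 8.55 block mm [ -11.7 -120.9   70.9] tip z 53.9 rot [3.141 0.    1.812] F [-2.5 -0.2  9. ] w 0.0 q [-0.45  0.49  1.64 -0.    1.01 -0.69]
ptr -35.29 band [-31.44 -31.91  24.  ] gap 3.38 face -29.0
```

Request:
step_arm(plan=[{"dx": 0, "dy": 0, "dz": -0.1, "rx": 0, "ry": 0, "rz": 0, "claw": 1}, {"dx": 0, "dy": 0.21, "dz": 0.0, "rx": 0, "ry": 0, "rz": 0, "claw": 1}, {"dx": 0, "dy": 0, "dz": 0.07, "rx": 0, "ry": 0, "rz": 0, "claw": 1}, {"dx": 0, "dy": 0, "dz": 0.03, "rx": 0, "ry": 0, "rz": 0, "claw": 1}, {"dx": 0, "dy": 0, "dz": 0, "rx": 0, "ry": 0, "rz": 0, "claw": 1}, {"dx": 0, "dy": -0.05, "dz": 0, "rx": 0, "ry": 0, "rz": 0, "claw": 1}, {"dx": 0, "dy": -0.05, "dz": 0, "rx": 0, "ry": 0, "rz": 0, "claw": 1}, {"dx": 0, "dy": -0.05, "dz": 0, "rx": 0, "ry": 0, "rz": 0, "claw": 1}, {"dx": 0, "dy": -0.06, "dz": 0, "rx": 0, "ry": 0, "rz": 0, "claw": 1}, {"dx": 0, "dy": 0, "dz": 0, "rx": 0, "ry": 0, "rz": 0, "claw": 1}])

```text
time_s: 9.6
ee_pos: [0.5184, -0.2087, 0.0709]
eef_rot: [3.141, 0.0, 1.812]
force: [-1.3, -0.4, 10.1]
grip_width: 0.0004
grip_force: 5.0
```

Request:
step_arm(plan=[{"dx": 0, "dy": 0, "dz": -0.1, "rx": 0, "ry": 0, "rz": 0, "claw": 1}, {"dx": 0, "dy": 0.13, "dz": 0.0, "rx": 0, "ry": 0, "rz": 0, "claw": 1}, {"dx": 0, "dy": 0, "dz": 0, "rx": 0, "ry": 0, "rz": 0, "claw": 1}])

```text
time_s: 9.9
ee_pos: [0.5321, -0.2051, 0.0807]
eef_rot: [3.142, -0.0, 1.813]
force: [0.1, -0.3, -0.1]
grip_width: 0.0004
grip_force: 0.0
```

Run:
```python
from me import *
st()
c=viewer.camera('top');gap(c); save(c,'top3z.png',(360,170,420,215),12)
```

```text
t 9.9 block mm [   2.4 -120.6   80.7] tip z 63.7 rot [ 3.142 -0.     1.813] F [ 0.1 -0.3 -0.1] w 0.0 q [-0.43  0.5   1.6   0.    1.05 -0.67]
ptr -32.55 band [-31.24 -31.91  24.  ] gap 0.64 face -26.5
```

View pics/top3z.png

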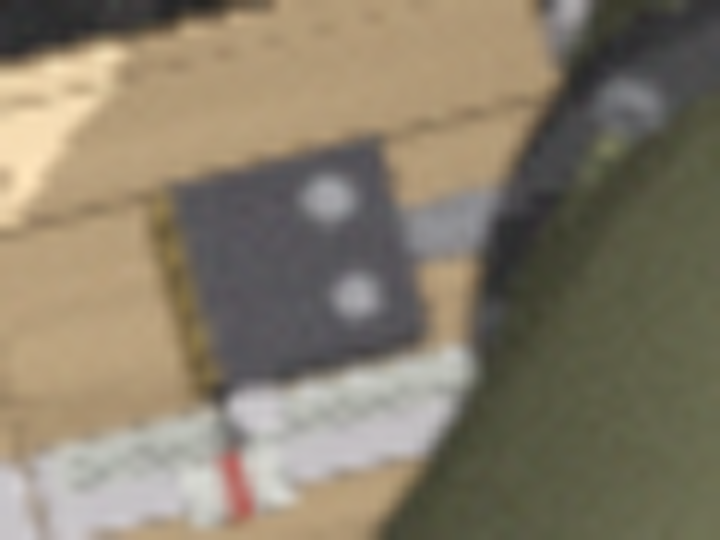

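The needle at crop (232,430) now almost meets the red band at (237,487), with about 0.6 mm to go. One small finishing stroke.

Request:
step_arm(plan=[{"dx": 0, "dy": 0, "dz": 0.07, "rx": 0, "ry": 0, "rz": 0, "claw": 1}, {"dx": 0, "dy": 0, "dz": 0.028, "rx": 0, "ry": 0, "rz": 0, "claw": 1}, {"dx": 0, "dy": 0, "dz": 0, "rx": 0, "ry": 0, "rz": 0, "claw": 1}, {"dx": 0, "dy": -0.025, "dz": 0, "rx": 0, "ry": 0, "rz": 0, "claw": 1}, {"dx": 0, "dy": -0.025, "dz": 0, "rx": 0, "ry": 0, "rz": 0, "claw": 1}, {"dx": 0, "dy": 0, "dz": 0, "rx": 0, "ry": 0, "rz": 0, "claw": 1}, {"dx": 0, "dy": 0, "dz": -0.2, "rx": 0, "ry": 0, "rz": 0, "claw": 1}, {"dx": 0, "dy": 0, "dz": -0.2, "rx": 0, "ry": 0, "rz": 0, "claw": 1}, {"dx": 0, "dy": 0, "dz": 0, "rx": 0, "ry": 0, "rz": 0, "claw": 1}])

```text
time_s: 10.85
ee_pos: [0.5274, -0.2068, 0.1122]
eef_rot: [3.139, 0.002, 1.812]
force: [0.3, 0.3, -0.9]
grip_width: 0.0006
grip_force: 0.0
```

Run:
```python
from me import *
st()
c=viewer.camera('top');gap(c)
yy=np.arange(20,110,1.)
a=rect(cT,np.arange(-10,11,2.),yy,38).mean((0,2)); g=np.gradient(a); print('blank edges(z38)',[(yy[i],round(g[i],1)) for i in np.argsort(-abs(g))[:8]])
```

```text
t 10.85 block mm [  -2.5 -121.3  112.2] tip z 95.2 rot [3.139e+00 2.000e-03 1.812e+00] F [ 0.3  0.3 -0.9] w 0.001 q [-0.44  0.45  1.59 -0.    1.1  -0.68]
ptr -31.95 band [-31.2  -31.94  24.  ] gap 0.01 face -26.0
blank edges(z38) [(np.float64(26.0), np.float64(-9.3)), (np.float64(74.0), np.float64(8.8)), (np.float64(25.0), np.float64(-8.2)), (np.float64(68.0), np.float64(7.1)), (np.float64(67.0), np.float64(7.0)), (np.float64(27.0), np.float64(-6.7)), (np.float64(66.0), np.float64(5.7)), (np.float64(28.0), np.float64(-5.1))]
```

The pointer is aligned (gap 0.0 mm). The blank spans about y 26 to 74, so next I'll go behind it.

Request:
step_arm(plan=[{"dx": 0.43, "dy": 0.025, "dz": 0, "rx": 0, "ry": 0, "rz": 0, "claw": 1}, {"dx": 0.43, "dy": 0, "dz": 0, "rx": 0, "ry": 0, "rz": 0, "claw": 1}, {"dx": 0.43, "dy": 0, "dz": 0, "rx": 0, "ry": 0, "rz": 0, "claw": 1}, {"dx": 0.43, "dy": 0, "dz": 0, "rx": 0, "ry": 0, "rz": 0, "claw": 1}, {"dx": 0.44, "dy": 0, "dz": 0, "rx": 0, "ry": 0, "rz": 0, "claw": 1}, {"dx": 0, "dy": 0, "dz": 0, "rx": 0, "ry": 0, "rz": 0, "claw": 1}, {"dx": 0, "dy": 0, "dz": 0.2, "rx": 0, "ry": 0, "rz": 0, "claw": 1}, {"dx": 0, "dy": 0, "dz": 0.2, "rx": 0, "ry": 0, "rz": 0, "claw": 1}, {"dx": 0, "dy": 0, "dz": 0, "rx": 0, "ry": 0, "rz": 0, "claw": 1}])

```text
time_s: 11.8
ee_pos: [0.476, 0.0035, 0.0676]
eef_rot: [-3.136, -0.002, 1.812]
force: [0.4, -0.3, -0.1]
grip_width: 0.0005
grip_force: 0.0
```

Run:
```python
from me import *
st()
```

```text
t 11.8 block mm [-2.  95.3 67.6] tip z 50.6 rot [-3.136e+00 -2.000e-03  1.812e+00] F [ 0.4 -0.3 -0.1] w 0.0 q [-0.07  0.34  1.87 -0.    0.94 -0.31]
```

Request:
step_arm(plan=[{"dx": 0, "dy": 0.02, "dz": 0.1, "rx": 0, "ry": 0, "rz": 0, "claw": 1}, {"dx": 0, "dy": 0, "dz": 0.1, "rx": 0, "ry": 0, "rz": 0, "claw": 1}, {"dx": 0, "dy": 0, "dz": 0.05, "rx": 0, "ry": 0, "rz": 0, "claw": 1}, {"dx": 0, "dy": 0, "dz": 0, "rx": 0, "ry": 0, "rz": 0, "claw": 1}, {"dx": 0, "dy": 0, "dz": 0, "rx": 0, "ry": 0, "rz": 0, "claw": 1}])

```text
time_s: 12.3
ee_pos: [0.4799, 0.0044, 0.0458]
eef_rot: [3.141, 0.0, 1.812]
force: [-0.6, 0.2, 0.2]
grip_width: 0.0001
grip_force: 0.0
```

Run:
```python
from me import *
st()
```

```text
t 12.3 block mm [ 2.  95.2 45.8] tip z 28.8 rot [3.141 0.    1.812] F [-0.6  0.2  0.2] w 0.0 q [-0.07  0.38  1.88 -0.    0.88 -0.31]
```

Request:
step_arm(plan=[{"dx": 0, "dy": -0.02, "dz": 0.05, "rx": 0, "ry": 0, "rz": 0, "claw": 1}, {"dx": 0, "dy": 0, "dz": 0, "rx": 0, "ry": 0, "rz": 0, "claw": 1}, {"dx": -0.07, "dy": 0, "dz": 0, "rx": 0, "ry": 0, "rz": 0, "claw": 1}, {"dx": -0.05, "dy": 0, "dz": 0, "rx": 0, "ry": 0, "rz": 0, "claw": 1}, {"dx": -0.05, "dy": 0, "dz": 0, "rx": 0, "ry": 0, "rz": 0, "claw": 1}, {"dx": -0.05, "dy": 0, "dz": 0, "rx": 0, "ry": 0, "rz": 0, "claw": 1}, {"dx": -0.05, "dy": 0, "dz": 0, "rx": 0, "ry": 0, "rz": 0, "claw": 1}, {"dx": -0.05, "dy": 0, "dz": 0, "rx": 0, "ry": 0, "rz": 0, "claw": 1}, {"dx": -0.05, "dy": 0, "dz": 0, "rx": 0, "ry": 0, "rz": 0, "claw": 1}, {"dx": 0, "dy": 0, "dz": 0, "rx": 0, "ry": 0, "rz": 0, "claw": 1}])

```text
time_s: 13.3
ee_pos: [0.4868, -0.0325, 0.0406]
eef_rot: [3.142, 0.0, 1.812]
force: [0.6, -0.6, -0.3]
grip_width: 0.0004
grip_force: 0.0
```

```bash
cat >> me.py <<'E'
def look(c):
    yy=np.arange(-45,60,1.); a=rect(c,np.arange(-10,11,2.),yy,38).mean((0,2)); g=np.gradient(a); print('edges',[(yy[i],round(g[i],1)) for i in np.argsort(-abs(g))[:10]])
E
python3 - <<'E'
from me import *
st(); c=viewer.camera('top'); look(c); gap(c)
E
```

```text
t 13.3 block mm [-0.1 57.7 40.6] tip z 23.6 rot [3.142 0.    1.812] F [ 0.6 -0.6 -0.3] w 0.0 q [-0.14  0.41  1.86 -0.    0.88 -0.38]
edges [(np.float64(-10.0), np.float64(-8.5)), (np.float64(-2.0), np.float64(8.3)), (np.float64(-11.0), np.float64(-8.2)), (np.float64(-3.0), np.float64(8.1)), (np.float64(-1.0), np.float64(7.9)), (np.float64(-4.0), np.float64(7.4)), (np.float64(-9.0), np.float64(-7.3)), (np.float64(-12.0), np.float64(-6.9)), (np.float64(0.0), np.float64(6.5)), (np.float64(-5.0), np.float64(6.1))]
ptr -26.79 band [-30.8  -31.89  24.  ] gap -5.1 face -58.5
```

Request:
step_arm(plan=[{"dx": -0.05, "dy": 0, "dz": 0, "rx": 0, "ry": 0, "rz": 0, "claw": 1}, {"dx": -0.05, "dy": 0, "dz": 0, "rx": 0, "ry": 0, "rz": 0, "claw": 1}, {"dx": -0.05, "dy": 0, "dz": 0, "rx": 0, "ry": 0, "rz": 0, "claw": 1}, {"dx": -0.05, "dy": 0, "dz": 0, "rx": 0, "ry": 0, "rz": 0, "claw": 1}, {"dx": -0.04, "dy": 0, "dz": 0, "rx": 0, "ry": 0, "rz": 0, "claw": 1}, {"dx": -0.03, "dy": 0, "dz": 0, "rx": 0, "ry": 0, "rz": 0, "claw": 1}, {"dx": 0, "dy": 0, "dz": 0, "rx": 0, "ry": 0, "rz": 0, "claw": 1}])

```text
time_s: 14.05
ee_pos: [0.4932, -0.0585, 0.0406]
eef_rot: [3.142, 0.0, 1.812]
force: [-0.2, 0.7, 0.6]
grip_width: 0.0005
grip_force: 0.0
```

Request:
step_arm(plan=[{"dx": -0.015, "dy": 0, "dz": 0, "rx": 0, "ry": 0, "rz": 0, "claw": 1}, {"dx": -0.015, "dy": 0, "dz": 0, "rx": 0, "ry": 0, "rz": 0, "claw": 1}, {"dx": 0, "dy": 0, "dz": 0, "rx": 0, "ry": 0, "rz": 0, "claw": 1}])

```text
time_s: 14.35
ee_pos: [0.4939, -0.0612, 0.0406]
eef_rot: [-3.142, 0.0, 1.812]
force: [-0.4, 0.3, 0.9]
grip_width: 0.0004
grip_force: 0.0
```

Request:
step_arm(plan=[{"dx": -0.01, "dy": 0, "dz": 0, "rx": 0, "ry": 0, "rz": 0, "claw": 1}, {"dx": 0, "dy": 0, "dz": 0, "rx": 0, "ry": 0, "rz": 0, "claw": 1}])

```text
time_s: 14.55
ee_pos: [0.494, -0.0619, 0.0406]
eef_rot: [-3.142, -0.0, 1.812]
force: [-0.5, 1.4, 1.0]
grip_width: 0.0004
grip_force: 0.9
```

Run:
```python
from me import *
st()
```

```text
t 14.55 block mm [-0.2 27.4 40.6] tip z 23.6 rot [-3.142 -0.     1.812] F [-0.5  1.4  1. ] w 0.0 q [-0.2   0.42  1.83  0.    0.89 -0.44]
```

Contact may be starting. I'll keep pushing gently and watch the force.

Request:
step_arm(plan=[{"dx": -0.005, "dy": 0, "dz": 0, "rx": 0, "ry": 0, "rz": 0, "claw": 1}, {"dx": 0, "dy": 0, "dz": 0, "rx": 0, "ry": 0, "rz": 0, "claw": 1}])

```text
time_s: 14.75
ee_pos: [0.494, -0.062, 0.0406]
eef_rot: [-3.141, -0.001, 1.812]
force: [-1.4, 6.2, 2.1]
grip_width: 0.0007
grip_force: 3.1
```

Request:
step_arm(plan=[{"dx": -0.005, "dy": 0, "dz": 0, "rx": 0, "ry": 0, "rz": 0, "claw": 1}, {"dx": 0, "dy": 0, "dz": 0, "rx": 0, "ry": 0, "rz": 0, "claw": 1}])

```text
time_s: 14.95
ee_pos: [0.4941, -0.0621, 0.0406]
eef_rot: [-3.141, -0.002, 1.812]
force: [-1.6, 10.7, 3.6]
grip_width: 0.0002
grip_force: 5.1
```

Request:
step_arm(plan=[{"dx": -0.005, "dy": 0, "dz": 0, "rx": 0, "ry": 0, "rz": 0, "claw": 1}, {"dx": 0, "dy": 0, "dz": 0, "rx": 0, "ry": 0, "rz": 0, "claw": 1}, {"dx": 0, "dy": 0, "dz": 0, "rx": 0, "ry": 0, "rz": 0, "claw": 1}])

```text
time_s: 15.25
ee_pos: [0.4941, -0.0621, 0.0406]
eef_rot: [-3.141, -0.002, 1.812]
force: [-2.4, 14.2, 4.3]
grip_width: 0.0003
grip_force: 7.1
```

Contact is firm at 14 N. Backing off, lifting and moving clear.

Request:
step_arm(plan=[{"dx": 0.02, "dy": 0, "dz": 0, "rx": 0, "ry": 0, "rz": 0, "claw": 1}, {"dx": 0.15, "dy": 0, "dz": 0, "rx": 0, "ry": 0, "rz": 0, "claw": 1}, {"dx": 0.1, "dy": 0, "dz": -0.3, "rx": 0, "ry": 0, "rz": 0, "claw": 1}, {"dx": 0, "dy": 0, "dz": -0.45, "rx": 0, "ry": 0, "rz": 0, "claw": 1}, {"dx": 0, "dy": 0, "dz": -0.45, "rx": 0, "ry": 0, "rz": 0, "claw": 1}, {"dx": 0.4, "dy": -0.2, "dz": -0.2, "rx": 0, "ry": 0, "rz": 0, "claw": 1}, {"dx": 0.45, "dy": -0.1, "dz": 0, "rx": 0, "ry": 0, "rz": 0, "claw": 1}, {"dx": 0.45, "dy": -0.1, "dz": 0, "rx": 0, "ry": 0, "rz": 0, "claw": 1}, {"dx": 0.45, "dy": -0.1, "dz": 0, "rx": 0, "ry": 0, "rz": 0, "claw": 1}, {"dx": 0.45, "dy": -0.1, "dz": 0, "rx": 0, "ry": 0, "rz": 0, "claw": 1}])

```text
time_s: 16.25
ee_pos: [0.3756, 0.1637, 0.1807]
eef_rot: [3.141, 0.0, 1.812]
force: [1.4, -0.4, -0.1]
grip_width: 0.0003
grip_force: 0.0
```

Request:
step_arm(plan=[{"dx": 0.45, "dy": -0.1, "dz": 0, "rx": 0, "ry": 0, "rz": 0, "claw": 1}, {"dx": 0.45, "dy": -0.1, "dz": 0, "rx": 0, "ry": 0, "rz": 0, "claw": 1}, {"dx": 0.45, "dy": -0.1, "dz": 0, "rx": 0, "ry": 0, "rz": 0, "claw": 1}, {"dx": 0, "dy": 0, "dz": 0, "rx": 0, "ry": 0, "rz": 0, "claw": 1}, {"dx": 0, "dy": 0, "dz": 0, "rx": 0, "ry": 0, "rz": 0, "claw": 1}])

```text
time_s: 16.75
ee_pos: [0.3148, 0.2865, 0.1804]
eef_rot: [-3.141, 0.0, 1.815]
force: [-0.1, -0.5, -1.5]
grip_width: 0.0003
grip_force: 0.0
```

Run:
```python
from me import *
st(); c=viewer.camera('top'); look(c); gap(c); save(c,'top4z.png',(325,160,435,240),7)
```

```text
t 16.75 block mm [-90.7 408.7 180.4] tip z 163.4 rot [-3.141  0.     1.815] F [-0.1 -0.5 -1.5] w 0.0 q [ 0.65  0.06  1.9  -0.    1.17  0.41]
edges [(np.float64(19.0), np.float64(16.6)), (np.float64(20.0), np.float64(16.2)), (np.float64(17.0), np.float64(-12.5)), (np.float64(16.0), np.float64(-11.2)), (np.float64(-31.0), np.float64(7.9)), (np.float64(12.0), np.float64(7.0)), (np.float64(-30.0), np.float64(7.0)), (np.float64(21.0), np.float64(6.9)), (np.float64(-32.0), np.float64(6.7)), (np.float64(13.0), np.float64(6.6))]
ptr -31.98 band [-30.88 -31.89  24.  ] gap 0.09 face -58.5
```

View pics/top4z.png

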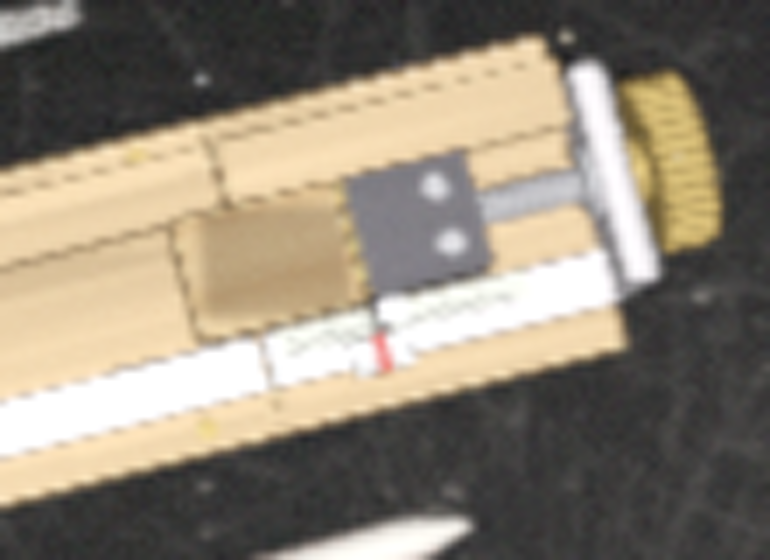

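The blank (crop x 180–350) lies flat against the brass face at (355,240), and the needle at (378,310) is level with the band at (381,350). The measured gap is 0.1 mm, so I'm handing in.

```bash
python3 -c "
from station import hand_in
print(hand_in())"
```

```text
the job is handed in; nothing more can be done
None
```

I've handed the job in, with no verdict returned: in the last picture the pointer stood about 0.1 mm from the middle of the red band, the blank lay flat against the stop, and the hand was clear.

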